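Set up the tasting fondue on the counter warmer

TASK

Get the tasting fondue ready: lift the lid off the pan by its knob and set it down flat on the counter, put every cheese cube from the board into the pan, put the lid back on properly, and slide the loose handle onto the pan's stub until the spring button pops up through the hole in its top. Only when all that is done, push the warmer's switch fully over, away from you. Leave the other cheeses alone.

Things in the scene. Friction and masses are not known exactly. Their poses are not given: they have to be found in the camera images.
- warmer: Round steel counter warmer (230 mm across, 45 mm high) with a console to the front and a dark cast-iron pan held in it; fixed, does not move. Origin on the counter on the pan's upright axis, z up; its -x points to the console (100 mm wide, reaching to x = -190 mm, top 45 mm), its -y to the stub. Pan: inner radius about 89 mm at the floor, 96 mm at the rim, outer 100 mm.
- pan_floor (a point): centre of the pan's inner floor, 51 mm above the counter
- pan_rim (a point): centre of the pan's mouth, at rim height, 130 mm above the counter; the cavity is 79 mm deep
- stub_root (a point): On the stub's axis where the stub leaves its 34 mm square shoulder, 110 mm from the pan's axis along the warmer's -y, 92 mm above the counter. The stub is a level steel bar, 21 mm square, that runs 56 mm from here along the warmer's -y (the last 6 mm stepped down to 15 mm square).
- stub_end (a point): free end of the stub, on its axis, 56 mm out from stub_root
- button_top (a point): top of the domed brass spring button, 9 mm thick, in the stub's top face, 22 mm out from the shoulder; stands 7 mm above that face when out
- stub_button (a joint): spring button: 0 when out, grows as it is pressed in, to 0.009 m; takes 2 to 3.4 N; springs back by itself
- lid: Dark round lid, 208 mm across, 52 mm high with its knob, about 0.45 kg; starts on the pan. Origin at the centre of the underside of its plug (168 to 176 mm across, 8 mm deep), z up. The flange, 8 mm above the origin, rests on the rim: seated, the origin is 8 mm below pan_rim. On the counter it stands on its plug; there is clear counter between the warmer and the handle, up to 0.6 m ahead of the robot.
- lid_knob (a point): middle of the lid's knob (34 mm thick, 25 mm high), on its axis, 40 mm above the lid's origin
- pan_handle: Loose handle, 200 mm long, 0.2 kg, lying on the counter: dark wooden grip (rear 134 mm, 30 mm wide, 34 to 40 high), steel square tube in front. Origin at mid length on its underside; +x along it to the open mouth (x = 100 mm), z up, hole on top; axis 20 mm above origin. Bore 24 mm square, 66 deep, mouth flared to 36 over 9 mm. Over the button it takes a push of 6 to 10 N; home, the mouth meets the shoulder.
- handle_mouth (a point): centre of the tube's open mouth, on the axis
- handle_hole (a point): centre of the button hole at the tube's outer top face: 12 mm wide, 15 mm long, 20.5 mm behind the mouth and 16 mm above the axis
- cube_1: Pale cheese cube, 48 x 50 x 50 mm; may be absent. Starts on the board. Origin at the centre of its underside, z up.
- cube_2: Pale cheese cube, 50 x 52 x 54 mm; may be absent. Origin likewise.
- cube_3: Pale cheese cube, 48 x 50 x 50 mm; may be absent. Origin likewise.
- cube_4: Pale cheese cube, 50 x 52 x 54 mm; may be absent. Origin likewise.
- switch (a joint): warmer's toggle switch: 0 leans to the console's front (warmer -x), off; 1.0 rad leans to the pan (warmer +x), on; stays where it is left; about 1.2 N at the tip moves it
- switch_tip (a point): centre of the switch's rounded black tip (16 mm thick), 45 mm from its hinge, which lies along the warmer's y at x = -155 mm, 51 mm above the counter
- board: Wooden carving board, 190 x 300 x 22 mm, fixed; origin at the centre of its underside, long side along its y
- goat_brick: Bystander on the board's left end: white rounded goat cheese brick, 62 x 61 x 62 mm; origin at the centre of its underside. Not for the pan.
- pink_wedge: Bystander: small cheese wedge with a pink rind, 105 x 92 x 46 mm, on the counter at the right; origin at the centre of its underside. Not for the pan.

How it is judged:
On the way, in this order (a step that is already met when the one before it is completed fails the run):
1. the lid stands flat, right way up, on the counter, let go (height (world z) of lid below 0.03 m and angle between lid's own z axis and vertical below 0.1 rad and linear speed of lid below 0.02 m/s and contact force between the fingers and lid below 0.2 N), for 0.2 s.
2. every cube is in the pan, the lid is seated on it and the handle is locked by the button, the switch still off (horizontal distance between each of cube_1, cube_2, cube_3, cube_4 and pan_rim below 0.085 m and z of cube_1 in the frame of pan_floor between -0.01 and 0.06 m and z of cube_2 in the frame of pan_floor between -0.01 and 0.06 m and z of cube_3 in the frame of pan_floor between -0.01 and 0.06 m and z of cube_4 in the frame of pan_floor between -0.01 and 0.06 m and horizontal distance between lid and pan_rim below 0.013 m and z of lid in the frame of pan_rim between -0.012 and -0.004 m and angle between lid's own z axis and vertical below 0.06 rad and horizontal distance between handle_hole and button_top below 0.005 m and z of handle_hole in the frame of warmer between 0.1015 and 0.1125 m and angle between the x axis of pan_handle and the y axis of warmer, either way round below 0.14 rad and value of joint stub_button below 0.002 m and value of joint switch below 0.5 rad), for 0.2 s.
3. the switch is pushed over to on (value of joint switch above 0.85 rad), for 0.2 s.
At the end, for the whole second after the job is handed in: All cubes lie in the pan; the lid is seated level on its rim (within 13 mm of centre, 3.4 degrees); the handle is on the stub with its hole within 5 mm of the button and the button out (within 2 mm); the switch is at 0.85 rad or more; all at rest (horizontal distance between each of cube_1, cube_2, cube_3, cube_4 and pan_rim below 0.085 m and z of cube_1 in the frame of pan_floor between -0.01 and 0.06 m and z of cube_2 in the frame of pan_floor between -0.01 and 0.06 m and z of cube_3 in the frame of pan_floor between -0.01 and 0.06 m and z of cube_4 in the frame of pan_floor between -0.01 and 0.06 m and horizontal distance between lid and pan_rim below 0.013 m and z of lid in the frame of pan_rim between -0.012 and -0.004 m and angle between lid's own z axis and vertical below 0.06 rad and horizontal distance between handle_hole and button_top below 0.005 m and z of handle_hole in the frame of warmer between 0.1015 and 0.1125 m and angle between the x axis of pan_handle and the y axis of warmer, either way round below 0.14 rad and value of joint stub_button below 0.002 m and linear speed of each of cube_1, cube_2, cube_3, cube_4, lid, pan_handle below 0.02 m/s and value of joint switch above 0.85 rad); the robot touches nothing.
It fails at once if another cheese is moved by more than 50 mm (distance of any of goat_brick, pink_wedge from where it was at the start of the episode above 0.05 m).
Of cube_1, cube_2, cube_3, cube_4 only 2 to 4 are there at a start; the rules pass over those that are not, and their reading is None.
At some moment in a run one of cube_1, cube_2, cube_3, cube_4, pan_handle, lid may be knocked a few centimetres aside while the robot is not near it.
Once in a run the grip may slacken for a moment while it holds something.
It also fails if it takes over 210 s, if anything falls off the work surface, if the arm or the gripper's body presses on something with over 40 N, if the wrist force passes 120 N, or if a joint passes its speed limit or range.

ROBOT

A 6-joint arm with a two-finger parallel gripper is mounted at the origin on a cart in front of the work surface, level with it; the furniture and walls round the work are solid. World frame = base frame: x ahead of the robot, y to its left, z up, the work surface at z = 0. Lengths are in m, angles in rad, forces in N, time in s.
With the tool pointing down it reaches from about 0.35 to 0.875 m from the base axis. Payload 4.2 kg.
Tool frame: the origin (TCP) lies on the centre line of the jaws, within the pads' length; the fingertips stand 19 mm ahead of it and the grasp point (between the pads) is the TCP; y points along the fingers, z is the direction in which the jaws open and shut, and the axes are right-handed (so a half turn about y gives the same grasp; the last joint's range is limited). The gripper opens to 87 mm and grips with 3 to 60 N. Pads are 19 mm wide; open, the fingers measure 117 mm over their backs; the gripper's body (75 mm by 190 mm) begins 51 mm behind the grasp point.
Start: joints at [-1.063, 0.385, 0.008, 0, -1.194, -0.259], TCP at [0.154, -0.606, 0.242] pointing down, gripper open.
Joint ranges: [-3.14, 3.14], [-1.21, 2.06], [-1.07, 1.41], [-3.16, 2.05], [-2.99, -0.16], [-3.1, 3.1]. Speed limits (rad/s): [2.79, 2.79, 3.14, 3.14, 3.14, 3.14].

INTERFACE

Orientations are given as [roll, pitch, yaw] about the fixed x, y, z axes, in that order (R = Rz(yaw) Ry(pitch) Rx(roll)).
In Python, from cell import manip gives the robot as it stands. The module is installed in compiled form; this text tells all that it offers.
- The arm moves only by the tool move_arm, never from a script. Its argument "rows" is a list of rows, each a list of 3 entries, a list of its own where there are three numbers: the shift along the tool's x, y, z in cm, then the turn, a rotation vector about the tool's x, y, z in degrees, then the closure, from 0 (fully open) to 1 (shut). In form: [[[x, y, z], [wx, wy, wz], fingers], ...]. A call has 1 to 20 rows; each row shifts and turns the commanded pose from where the row before left it, along the tool's axes as they then stand; what a row does not reach is not made up. A row lasts 1/12 s, in which the tool goes at most 41.7 mm and 7.16 degrees, less where a joint would pass 70% of its speed; a pose out of reach is approached as far as the arm can. A call is refused whole if a number of a shift passes 4.17 or a number of a turn 7.16, either way. A call with a gripper value outside its range is refused whole. The fingers move at their own pace and stop on an object; the grip force is fixed at half the most. Time passes only in rows, so rows that do not move let the fingers close. It gives the time, the measured TCP pose, the force and the opening at its end, in the units of the state.
- manip.get_obs(): the state, without advancing time (a new reading comes with each control period).
- manip.snapshot(name): name is "scene" or "top" or "wrist"; returns the picture (400x640x3 uint8, blue, green, red); there is no depth.
- manip.calibration(name): a dict with "camera_matrix" (3x3 intrinsics, pixels), "k1" (the pictures are not rectified: a ray, as slopes to the right and down, at radius r is drawn at 1 + k1 r^2 times it, then the intrinsics apply), "xyz" and "attitude" of the camera in the world. Camera axes: x right, y up, looking along -z (the intrinsics and any distortion apply to the point x, -y, -z); pixel columns grow to the right and rows downward; lengths in m; the calibration is good to about 2 mm. A picture is of the moment at which its call begins: read the wrist's pose just before it. calibration takes no time and is no camera call; for the wrist camera it gives the pose at the moment of the call.
- manip.finish_job(): hands the job in, once; it reports no verdict.
Trained networks look in the newest picture that a camera, given by its name, has taken for a name from the list of things; names that differ only in an ending like _2 or _b are one class to them, and where a whole thing is asked for, a point or a joint stands for the part that bears it (a point fixed in the world has none). Each returns a list of dicts, best first, with "conf" (0 to 1); they miss things now and then, are a little off and sometimes report something else, mostly with a low value. They report only what shows in the picture. A call takes as long as a camera call.
- manip.look_for(camera, query): "position" ([x, y, z] in m, in world coordinates, good to about 4 mm: the middle of the surface that is visible of it).
- manip.cut_out(camera, query): "mask" (400x640 bool, what is visible of it).
- manip.pinpoint(camera, query): "position" ([x, y, z] in m, in world coordinates, good to about 4 mm: a listed point, or the origin of a listed thing).
The state is a dict: "time": time; "q": joint angles; "qd": joint speeds; "effort": joint torques, N m; "tool_pos": TCP position; "ee_rot": TCP orientation; "wrist_force": force on the tool from outside, world axes, zero at the start; "moment": the same for the moment, N m; "grip_width": finger opening in m.
Only numpy, scipy, OpenCV 4.12 (cv2) and the standard library are available. Lean on these libraries where they do the work, as an engineer would, in place of code of your own. Each camera call takes 0.05 s, during which the arm holds its last target. There are 200 camera calls.

## Working session

There is one attempt and no reset: what is moved stays moved. The work goes in short steps, Python scripts to look and compute and a tool call to move; the robot and the scene stay as the last step left them, time stands still between calls to the robot, and variables do not carry over. Pictures are saved under pics/ and viewed, about 12 in all and at most 16, crops included, and the job is handed in when it is done.

Besides the shell and the picture viewer there is one more tool, called after "Call:" as name(argument=value, ...), one argument or row to a line, values as JSON. move_arm: Moves the arm, as the interface text tells. Its arguments: {"type":"object","properties":{"rows":{"type":"array","items":{"type":"array"}}},"required":["rows"]}

```bash
mkdir -p pics
cat > h.py <<'E'
from cell import manip as m
import cv2, numpy as np
from scipy.spatial.transform import Rotation as R
np.set_printoptions(precision=4,suppress=True)
def snap(c,n=None):
    im=m.snapshot(c)
    if n: cv2.imwrite(f'pics/{n}.png',im)
    return im
def pp(c,*qs):
    for q in qs:
        print(c,q,[(np.round(d['position'],4).tolist(),round(d['conf'],2)) for d in m.pinpoint(c,q)])
def lf(c,*qs):
    for q in qs:
        print(c,'L',q,[(np.round(d['position'],4).tolist(),round(d['conf'],2)) for d in m.look_for(c,q)])
def st():
    o=m.get_obs(); print('t',round(o['time'],2),'p',np.array(o['tool_pos']),'rpy',np.array(o['ee_rot']),'F',np.array(o['wrist_force']),'M',np.array(o['moment']),'w',round(o['grip_width'],4),'q',np.array(o['q'])); return o
def project(c,P):
    k=m.calibration(c);Rm=R.from_euler('xyz',k['attitude']).as_matrix() if np.size(k['attitude'])==3 else np.array(k['attitude'])
    p=(np.atleast_2d(P)-k['xyz'])@Rm
    s=np.c_[p[:,0]/-p[:,2],-p[:,1]/-p[:,2]]; s=s*(1+k['k1']*(s**2).sum(1,keepdims=True))
    return np.c_[s,np.ones(len(s))]@np.array(k['camera_matrix'])[:2].T
def unproj(c,uv,z):
    k=m.calibration(c);Rm=R.from_euler('xyz',k['attitude']).as_matrix()
    K=np.array(k['camera_matrix']); s0=np.array([(uv[0]-K[0,2])/K[0,0],(uv[1]-K[1,2])/K[1,1]]); s=s0.copy()
    for _ in range(20): s=s0/(1+k['k1']*(s@s))
    d=Rm@np.array([s[0],-s[1],-1]); o=np.array(k['xyz']); return o+d*(z-o[2])/d[2]
def delta(P,rpy=None):
    "shift in tool cm and rotvec deg to reach pose"
    o=m.get_obs(); R0=R.from_euler('xyz',o['ee_rot'])
    t=R0.inv().apply(np.array(P)-o['tool_pos'])*100
    r=np.degrees((R0.inv()*R.from_euler('xyz',rpy)).as_rotvec()) if rpy is not None else None
    print('delta cm',t,'rot',r)
E
python3 - <<'E'
from h import *
o=st(); print(R.from_euler('xyz',o['ee_rot']).as_matrix())
for c in('scene','top','wrist'): print(c,m.calibration(c))
a=snap('scene');b=snap('top')
cv2.imwrite('pics/a.png',a);cv2.imwrite('pics/b.png',b)
for c in ('top','scene'):
  pp(c,'warmer','pan_rim','stub_end','button_top','lid','lid_knob','pan_handle','handle_mouth','handle_hole','cube_1','switch_tip','board','goat_brick','pink_wedge')
st()
E
```

```text
t 0.0 p [ 0.1538 -0.6052  0.2405] rpy [-1.5686  0.0001  0.2486] F [-0.0296 -0.5938  0.9433] M [-0.0141  0.0218 -0.0019] w 0.0869 q [-1.0634  0.3856  0.0066 -0.0005 -1.194  -0.2586]
[[ 0.9693 -0.0006 -0.246 ]
 [ 0.246   0.0021  0.9693]
 [-0.0001 -1.      0.0022]]
scene {'camera_matrix': array([[390.7794,   0.    , 319.0048],
       [  0.    , 390.7794, 196.5684],
       [  0.    ,   0.    ,   1.    ]]), 'k1': 0.001602221421259833, 'xyz': array([0.0153, 0.7382, 1.0792]), 'attitude': array([ 0.7525,  0.0041, -2.5383])}
top {'camera_matrix': array([[414.2908,   0.    , 321.7165],
       [  0.    , 414.2908, 196.7287],
       [  0.    ,   0.    ,   1.    ]]), 'k1': -0.0353475223673655, 'xyz': array([ 0.4465, -0.0035,  1.5281]), 'attitude': array([ 0.0822, -0.0112, -1.5424])}
wrist {'camera_matrix': array([[322.4153,   0.    , 320.5031],
       [  0.    , 322.4153, 199.2829],
       [  0.    ,   0.    ,   1.    ]]), 'k1': -0.03087335864635473, 'xyz': array([ 0.0772, -0.6264,  0.3846]), 'attitude': array([-0.2959, -0.0024,  1.8194])}
top warmer [([0.4827, 0.3922, -0.0014], 0.39)]
top pan_ri
[... 1018 characters left out ...]
, 0.2752, 0.0208], 0.55), ([0.4712, 0.4843, 0.025], 0.33)]
scene handle_mouth [([0.6863, -0.3893, 0.0178], 0.94)]
scene handle_hole [([0.6641, -0.3885, 0.0365], 0.85), ([0.5836, 0.0816, -0.0013], 0.62)]
scene cube_1 [([0.4381, 0.2768, 0.0216], 0.93), ([0.5447, 0.2723, 0.0199], 0.89), ([0.5424, 0.3704, 0.0211], 0.7)]
scene switch_tip [([0.4106, 0.0999, 0.0938], 0.47)]
scene board [([0.4855, 0.3854, -0.0019], 0.55)]
scene goat_brick [([0.4721, 0.4866, 0.0216], 0.81)]
scene pink_wedge [([0.4203, -0.5183, 0.0034], 0.56)]
t 1.5 p [ 0.1539 -0.6057  0.2415] rpy [-1.5708  0.      0.2488] F [ 0.1813 -0.2702 -0.275 ] M [0.0228 0.0499 0.0175] w 0.0871 q [-1.0634  0.3847  0.0079  0.     -1.194  -0.2586]
```

View pics/a.png

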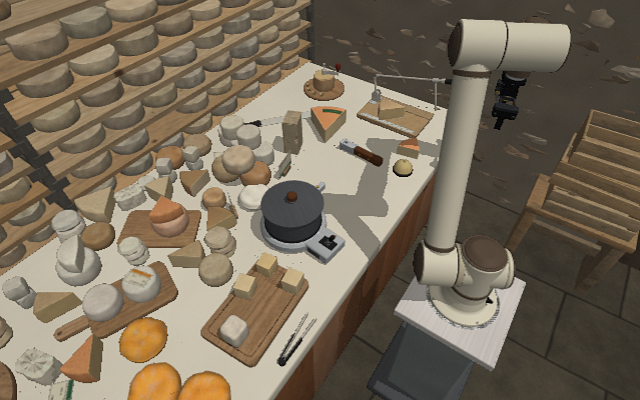

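View pics/b.png

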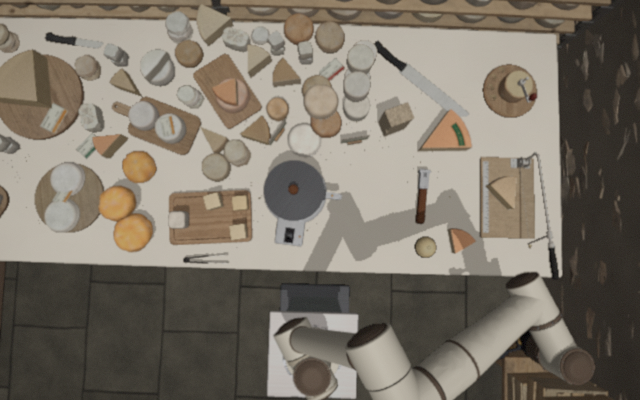

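The scene shows the lidded pan at about (292,208), three pale cubes on the board (244,286), (267,263), (292,279), the goat brick at (233,330) and the handle at (361,152). The top view agrees. I'll move above the knob next.

Call:
move_arm(
  rows=[
    [[0,-3,0],[0,7.1,0],0],
    [[0,-3,0],[0,7.1,0],0],
    [[1,-2,1.6],[0,0,0],0],
    [[2.1,0,3.4],[0,0,0],0],
    [[2.1,0,3.4],[0,0,0],0],
    [[2.1,0,3.4],[0,0,0],0],
    [[2.1,0,3.4],[0,0,0],0],
    [[2.1,0,3.4],[0,0,0],0],
    [[2.1,0,3.4],[0,0,0],0],
    [[2.1,0,3.4],[0,0,0],0],
    [[2.1,0,3.4],[0,0,0],0],
    [[2.1,0,3.4],[0,0,0],0],
    [[2.1,0,3.4],[0,0,0],0],
    [[2.1,0,3.4],[0,0,0],0],
    [[2.1,0,3.4],[0,0,0],0],
    [[2.1,0,3.4],[0,0,0],0],
    [[2.1,0,3.4],[0,0,0],0],
    [[2.1,0,3.4],[0,0,0],0],
    [[2.1,0,3.4],[0,0,0],0],
    [[2.1,0,3.4],[0,0,0],0],
  ],
)

```text
time: 3.17
tool_pos: [0.5209, -0.0094, 0.322]
ee_rot: [-1.571, -0.001, 0.001]
wrist_force: [-0.0, -1.5, 0.1]
grip_width: 0.087
```

Run:
```python
from h import *
st(); snap('wrist','w1'); pp('wrist','lid_knob','switch_tip','stub_end','warmer','cube_1')
delta([.58,.081,.20],[-np.pi/2,0,0])
```

```text
t 3.17 p [ 0.5209 -0.0094  0.322 ] rpy [-1.5706 -0.0008  0.0015] F [-0.0236 -1.5177  0.1048] M [-0.0511 -0.089  -0.032 ] w 0.087 q [ 0.2937  0.1568 -0.105   0.0001 -1.3082 -1.8631]
wrist lid_knob [([0.5781, 0.0828, 0.1644], 0.74)]
wrist switch_tip [([0.4084, 0.0988, 0.0956], 0.74)]
wrist stub_end [([0.5647, -0.0821, 0.0906], 0.64)]
wrist warmer []
wrist cube_1 [([0.539, 0.2673, 0.026], 0.92), ([0.5404, 0.3719, 0.0214], 0.69), ([0.434, 0.2776, 0.0222], 0.63)]
delta cm [ 6.0201 12.159   9.2911] rot [ 0.0086  0.0305 -0.0124]
```

Call:
move_arm(
  rows=[
    [[1.9,1,3],[0,0,0],0],
    [[1.9,1,3],[0,0,0],0],
    [[2,1,3.1],[0,0,0],0],
    [[0,3,0],[0,0,0],0],
    [[0,3,0],[0,0,0],0],
    [[0,3,0],[0,0,0],0],
    [[0,2,0],[0,0,0],0],
    [[0,1.5,0],[0,0,0],0],
    [[0,0,0],[0,0,0],0.6],
    [[0,0,0],[0,0,0],1],
    [[0,0,0],[0,0,0],1],
    [[0,0,0],[0,0,0],1],
    [[0,0,0],[0,0,0],1],
    [[0,0,0],[0,0,0],1],
    [[0,-1,0],[0,0,0],1],
    [[0,-2,0],[0,0,0],1],
    [[0,-2,0],[0,0,0],1],
    [[0,-2,0],[0,0,0],1],
    [[0,0,0],[0,0,0],1],
  ],
)

```text
time: 5.05
tool_pos: [0.5807, 0.0802, 0.2424]
ee_rot: [-1.569, -0.01, 0.002]
wrist_force: [0.1, 0.5, 0.9]
grip_width: 0.0214
```

Run:
```python
from h import *
st(); snap('scene'); pp('scene','lid','lid_knob','pan_handle','handle_mouth','pan_rim','button_top')
delta([.50,-.225,.24],[-np.pi/2,0,0])
```

```text
t 5.05 p [0.5807 0.0802 0.2424] rpy [-1.5687 -0.0099  0.0021] F [0.1055 0.4865 0.8751] M [ 0.0431 -0.0922 -0.039 ] w 0.0214 q [ 0.4144  0.3134 -0.0974  0.0023 -1.1501 -1.984 ]
scene lid [([0.5807, 0.0843, 0.1237], 0.86)]
scene lid_knob [([0.5805, 0.0786, 0.1653], 0.83)]
scene pan_handle [([0.5839, -0.381, 0.001], 0.75)]
scene handle_mouth [([0.6844, -0.3881, 0.0188], 0.88), ([0.4107, 0.0985, 0.0939], 0.65)]
scene pan_rim []
scene button_top [([0.5858, 0.0823, -0.0029], 0.47)]
delta cm [ -7.8091  -0.405  -30.4462] rot [ 0.0372  0.0518 -0.1074]
```

The fingers are slower than I allowed for, about 75 mm/s, so I lifted before the grip was made. I'll retry with a longer close.

Call:
move_arm(
  rows=[
    [[0,0,0],[0,0,0],0.2],
    [[0,0,0],[0,0,0],0.2],
    [[0,0,0],[0,0,0],0.2],
    [[0,1.5,0],[0,0,0],0.2],
    [[0,2,0],[0,0,0],0.2],
    [[0,2,0],[0,0,0],0.2],
    [[0,2,0],[0,0,0],0.2],
    [[0,0.2,0],[0,0,0],0.2],
    [[0,0,0],[0,0,0],1],
    [[0,0,0],[0,0,0],1],
    [[0,0,0],[0,0,0],1],
    [[0,0,0],[0,0,0],1],
    [[0,0,0],[0,0,0],1],
    [[0,0,0],[0,0,0],1],
    [[0,0,0],[0,0,0],1],
    [[0,0,0],[0,0,0],1],
    [[0,0,0],[0,0,0],1],
    [[0,0,0],[0,0,0],1],
  ],
)

```text
time: 6.9
tool_pos: [0.579, 0.0802, 0.1606]
ee_rot: [-1.57, -0.002, 0.002]
wrist_force: [0.4, 1.3, 5.0]
grip_width: 0.0325
```

Call:
move_arm(
  rows=[
    [[0,-1,0],[0,0,0],1],
    [[0,-2,0],[0,0,0],1],
    [[0,-2,0],[0,0,0],1],
    [[0,-2,0],[0,0,0],1],
  ],
)

```text
time: 7.23
tool_pos: [0.5763, 0.0794, 0.2281]
ee_rot: [-1.572, 0.006, 0.0]
wrist_force: [0.2, -0.4, -4.8]
grip_width: 0.0328
```

Call:
move_arm(
  rows=[
    [[-0.5,0,-2],[0,0,0],1],
    [[-0.9,0,-3.5],[0,0,0],1],
    [[-0.9,0,-3.5],[0,0,0],1],
    [[-0.9,0,-3.5],[0,0,0],1],
    [[-0.9,0,-3.5],[0,0,0],1],
    [[-0.9,0,-3.5],[0,0,0],1],
    [[-0.9,0,-3.5],[0,0,0],1],
    [[-0.9,0,-3.5],[0,0,0],1],
    [[-0.8,0,-3.5],[0,0,0],1],
    [[0,2,0],[0,0,0],1],
    [[0,3,0],[0,0,0],1],
    [[0,3,0],[0,0,0],1],
    [[0,3,0],[0,0,0],1],
    [[0,3,0],[0,0,0],1],
    [[0,2,0],[0,0,0],1],
    [[0,1,0],[0,0,0],1],
    [[0,0.8,0],[0,0,0],1],
    [[0,0.5,0],[0,0,0],1],
    [[0,0.3,0],[0,0,0],1],
    [[0,0,0],[0,0,0],1],
  ],
)

```text
time: 8.9
tool_pos: [0.5027, -0.2196, 0.049]
ee_rot: [-1.571, -0.0, 0.003]
wrist_force: [-10.4, 10.1, 27.3]
grip_width: 0.0326
```

Run:
```python
from h import *
st(); im=snap('scene'); pp('scene','lid','lid_knob','pan_handle'); cv2.imwrite('pics/c.png',cv2.resize(im[100:280,200:460],None,fx=3,fy=3))
snap('top'); pp('top','lid','lid_knob')
```

```text
t 8.9 p [ 0.5027 -0.2196  0.049 ] rpy [-1.5712 -0.      0.0033] F [-10.3852  10.108   27.2836] M [2.8481 2.7821 0.0617] w 0.0326 q [-0.1161  0.4741 -0.412   0.0006 -0.6846 -1.4518]
scene lid [([0.5039, -0.2169, -0.001], 0.89), ([0.4731, 0.4889, 0.0245], 0.34)]
scene lid_knob [([0.5009, -0.2219, 0.0368], 0.7)]
scene pan_handle [([0.5838, -0.3815, 0.002], 0.69)]
top lid [([0.5016, -0.2214, 0.0032], 0.55)]
top lid_knob [([0.5018, -0.2199, 0.0395], 0.69)]
```

View pics/c.png

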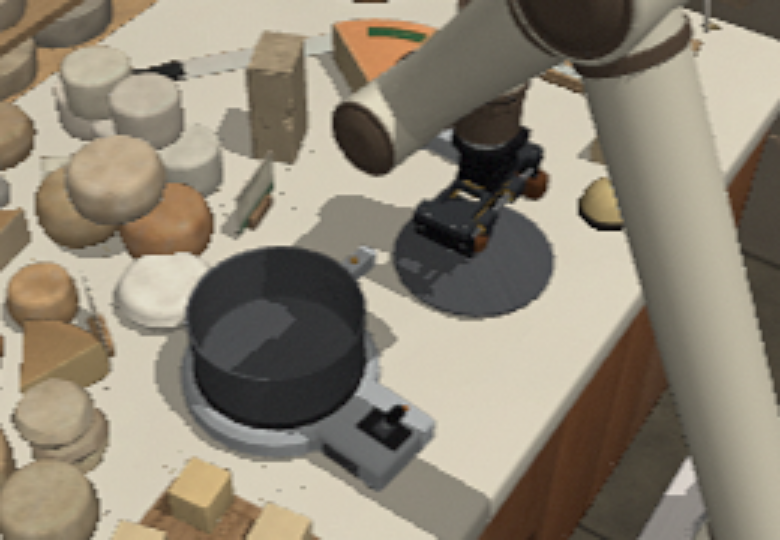

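Call:
move_arm(
  rows=[
    [[0,-0.6,0],[0,0,0],1],
    [[0,0,0],[0,0,0],0.3],
    [[0,0,0],[0,0,0],0.2],
    [[0,0,0],[0,0,0],0.2],
    [[0,0,0],[0,0,0],0.2],
    [[0,0,0],[0,0,0],0.2],
    [[0,0,0],[0,0,0],0.2],
    [[0,-2,0],[0,0,0],0],
    [[0,-4,0],[0,0,0],0],
    [[0,-4,0],[0,0,0],0],
    [[0,-4,0],[0,0,0],0],
    [[0,-4,0],[0,0,0],0],
    [[0,-4,0],[0,0,0],0],
    [[0,0,3],[0,0,0],0],
    [[-0.5,0,4],[0,0,0],0],
    [[-0.5,0,4],[0,0,0],0],
    [[-0.5,0,4],[0,0,0],0],
    [[-0.5,0,4],[0,0,0],0],
    [[-0.5,0,4],[0,0,0],0],
    [[-0.5,0,4],[0,0,0],0],
  ],
)

```text
time: 10.92
tool_pos: [0.4716, 0.0512, 0.2696]
ee_rot: [-1.571, -0.0, 0.001]
wrist_force: [0.6, 0.2, -0.2]
grip_width: 0.087
```

Call:
move_arm(
  rows=[
    [[-0.5,0,4],[0,0,0],0],
    [[-0.5,0,4],[0,0,0],0],
    [[-0.5,0,4],[0,0,0],0],
    [[-0.5,0,4],[0,0,0],0],
    [[-0.5,0,4],[0,0,0],0],
    [[-0.5,0,4],[0,0,0],0],
    [[0,0,1],[0,0,0],0],
    [[0,0,0],[0,0,0],0],
  ],
)

```text
time: 11.58
tool_pos: [0.4416, 0.3022, 0.2687]
ee_rot: [-1.572, 0.001, 0.005]
wrist_force: [-0.3, -0.5, 0.3]
grip_width: 0.0871
```

Run:
```python
from h import *
st(); im=snap('wrist','d'); pp('wrist','cube_1','goat_brick','pan_rim','switch_tip','warmer'); lf('wrist','cube_1')
for d in m.cut_out('wrist','cube_1'):
    mk=d['mask'].astype(np.uint8); c=max(cv2.findContours(mk,0,2)[0],key=cv2.contourArea)
    ap=cv2.approxPolyDP(c,6,True)[:,0]; print(round(d['conf'],2),ap.tolist())
    print([unproj('wrist',p,.072).round(4).tolist() for p in ap.astype(float)])
snap('scene'); pp('scene','lid')
```

```text
t 11.58 p [0.4416 0.3022 0.2687] rpy [-1.5715  0.0007  0.0047] F [-0.2726 -0.5135  0.3168] M [-0.0397 -0.0536  0.0055] w 0.0871 q [ 0.9033  0.2129 -0.1674 -0.0001 -1.1914 -2.4694]
wrist cube_1 [([0.5426, 0.2717, 0.0264], 0.82), ([0.542, 0.374, 0.0193], 0.77), ([0.4361, 0.2782, 0.0169], 0.68)]
wrist goat_brick [([0.4717, 0.4904, 0.02], 0.82)]
wrist pan_rim []
wrist switch_tip [([0.4084, 0.098, 0.0931], 0.94), ([0.5423, 0.272, 0.0267], 0.64)]
wrist warmer [([0.5857, 0.0815, -0.0013], 0.79)]
wrist L cube_1 [([0.5309, 0.2716, 0.0773], 0.75), ([0.5281, 0.3702, 0.0743], 0.72), ([0.4291, 0.2793, 0.076], 0.7), ([0.4619, 0.4811, 0.0833], 0.53), ([0.4841, 0.1122, 0.0432], 0.17)]
0.73 [[386, 223], [350, 236], [363, 278], [399, 275], [398, 245]]
[[0.4957, 0.3719, 0.072], [0.5116, 0.3314, 0.072], [0.5663, 0.3485, 0.072], [0.5624, 0.3916, 0.072], [0.523, 0.3875, 0.072]]
0.68 [[313, 224], [278, 231], [282, 277], [319, 273]]
[[0.4968, 0.289, 0.072], [0.5053, 0.2488, 0.072], [0.5649, 0.2512, 0.072], [0.5595, 0.2957, 0.072]]
0.63 [[314, 142], [270, 153], [279, 199], [323, 191]]
[[0.4044, 0.2907, 0.072], [0.4159, 0.2438, 0.072], [0.4671, 0.2515, 0.072], [0.4579, 0.3002, 0.072]]
scene lid [([0.5062, -0.2185, 0.0021], 0.65)]
```

View pics/d.png

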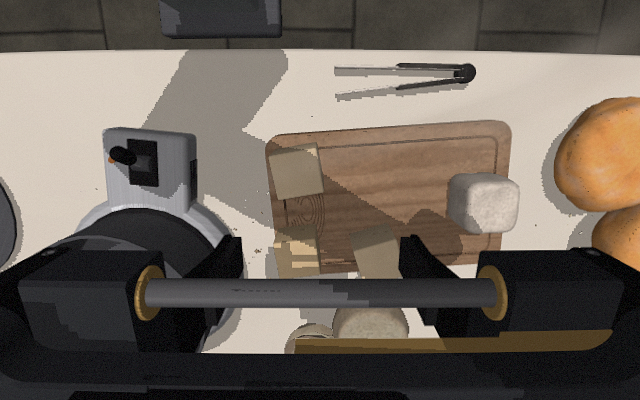

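The wrist view has +y to the right and +x downward. It shows cube A at (297,171), cube B at (297,250), cube C at (375,250), and the goat brick apart at (483,203). I'll pick A.

Call:
move_arm(
  rows=[
    [[-0.6,2,-2.4],[0,0,0],0],
    [[0,3,0],[0,-5.5,0],0],
    [[0,3,0],[0,-5.5,0],0],
    [[0,3.5,0],[0,0,0],0],
    [[0,3.5,0],[0,0,0],0],
    [[0,3,0],[0,0,0],0],
    [[0,2,0],[0,0,0],0],
    [[0,0.9,0],[0,0,0],0],
    [[0,0,0],[0,0,0],1],
    [[0,0,0],[0,0,0],1],
    [[0,0,0],[0,0,0],1],
    [[0,0,0],[0,0,0],1],
    [[0,0,0],[0,0,0],1],
    [[0,0,0],[0,0,0],1],
    [[0,0,0],[0,0,0],1],
    [[0,0,0],[0,0,0],1],
    [[0,-2,0],[0,0,0],1],
    [[0,-3,0],[0,0,0],1],
    [[0,-4,0],[0,5.5,0],1],
    [[0,-4,0],[0,5.5,0],1],
  ],
)

```text
time: 13.75
tool_pos: [0.4352, 0.2747, 0.191]
ee_rot: [-1.573, 0.002, -0.004]
wrist_force: [0.8, 1.1, -0.9]
grip_width: 0.0515
```

Call:
move_arm(
  rows=[
    [[1,-2,-1],[0,0,0],1],
    [[2.7,0,-2.6],[0,0,0],1],
    [[2.7,0,-2.6],[0,0,0],1],
    [[2.7,0,-2.6],[0,0,0],1],
    [[2.7,0,-2.6],[0,0,0],1],
    [[2.7,0,-2.6],[0,0,0],1],
    [[2.7,0,-2.6],[0,0,0],1],
    [[2.7,0,-2.6],[0,0,0],1],
  ],
)

```text
time: 14.42
tool_pos: [0.6359, 0.0822, 0.2098]
ee_rot: [-1.571, 0.001, 0.001]
wrist_force: [-0.2, 1.0, -1.4]
grip_width: 0.0517
```

Call:
move_arm(
  rows=[
    [[0,2,0],[0,0,0],1],
    [[0,3,0],[0,0,0],1],
    [[0,3,0],[0,0,0],1],
    [[0,2,0],[0,0,0],1],
    [[0,1,0],[0,0,0],1],
    [[0,0.5,0],[0,0,0],1],
    [[0,0,0],[0,0,0],1],
  ],
)

```text
time: 15.0
tool_pos: [0.635, 0.0837, 0.0947]
ee_rot: [-1.572, 0.002, 0.001]
wrist_force: [0.3, 0.0, -1.3]
grip_width: 0.0516
```

Call:
move_arm(
  rows=[
    [[0,0,0],[0,0,0],0.25],
    [[0,0,0],[0,0,0],0.25],
    [[0,0,0],[0,0,0],0.25],
    [[0,0,0],[0,0,0],0.25],
    [[0,-2,0],[0,0,0],0.25],
    [[0,-4,0],[0,0,0],0.2],
    [[0,-4,0],[0,0,0],0],
    [[0,-2.5,0],[0,0,0],0],
    [[-1.8,0,3.6],[0,0,0],0],
    [[-1.9,0,3.8],[0,0,0],0],
    [[-1.9,0,3.8],[0,0,0],0],
    [[-1.9,0,3.8],[0,0,0],0],
    [[-1.9,0,3.8],[0,0,0],0],
    [[0,0,0],[0,-7,0],0],
  ],
)

```text
time: 16.17
tool_pos: [0.54, 0.2744, 0.2216]
ee_rot: [-1.568, -0.002, 0.13]
wrist_force: [0.5, -0.4, 0.4]
grip_width: 0.0871
```

Run:
```python
from h import *
st(); im=snap('wrist','e'); pp('wrist','cube_1');
```

```text
t 16.17 p [0.54   0.2744 0.2216] rpy [-1.5683 -0.0019  0.1304] F [ 0.523  -0.4259  0.4084] M [-0.1862 -0.036   0.0622] w 0.0871 q [ 0.7366  0.365  -0.0734 -0.0011 -1.1294 -2.1766]
wrist cube_1 [([0.5396, 0.2726, 0.0247], 0.84), ([0.6339, 0.0864, 0.0517], 0.72), ([0.5443, 0.3745, 0.021], 0.67)]
```

View pics/e.png

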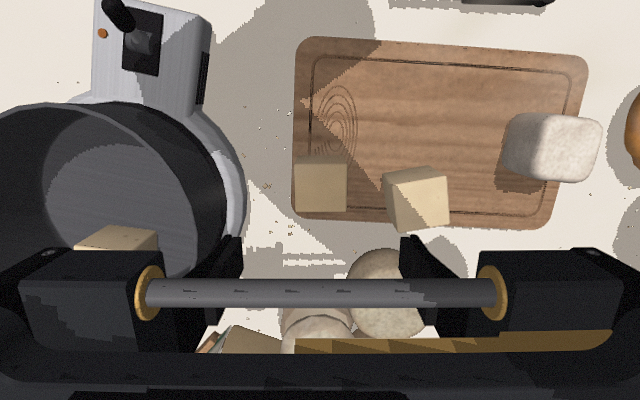

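Cube A lies in the pan at (115,240). Cube B at (320,185) is square to the jaws, and C at (415,198) is turned about 10° more. I'll pick B.

Call:
move_arm(
  rows=[
    [[0,2,-0.2],[0,0,0],0],
    [[0,3.5,0],[0,0,0],0],
    [[0,4,0],[0,0,0],0],
    [[0,3.5,0],[0,0,0],0],
    [[0,2,0],[0,0,0],0],
    [[0,1.1,0],[0,0,0],0],
    [[0,0,0],[0,0,0],1],
    [[0,0,0],[0,0,0],1],
    [[0,0,0],[0,0,0],1],
    [[0,0,0],[0,0,0],1],
    [[0,0,0],[0,0,0],1],
    [[0,0,0],[0,0,0],1],
    [[0,0,0],[0,0,0],1],
    [[0,0,0],[0,0,0],1],
    [[0,-2,0],[0,0,0],1],
    [[0,-3.5,0],[0,0,0],1],
    [[0,-4,0],[0,0,0],1],
    [[0,-3.5,0],[0,7,0],1],
    [[0,-2,0],[0,0,0],1],
  ],
)

```text
time: 17.85
tool_pos: [0.5438, 0.2672, 0.214]
ee_rot: [-1.568, -0.005, -0.003]
wrist_force: [0.3, 0.7, -0.5]
grip_width: 0.0498
```

Call:
move_arm(
  rows=[
    [[0.7,0,-3.8],[0,0,0],1],
    [[0.8,0,-3.8],[0,0,0],1],
    [[0.8,0,-3.8],[0,0,0],1],
    [[0.8,0,-3.8],[0,0,0],1],
    [[0.8,0,-3.8],[0,0,0],1],
    [[0,0,0],[0,0,0],1],
  ],
)

```text
time: 18.35
tool_pos: [0.5817, 0.071, 0.2089]
ee_rot: [-1.573, 0.003, -0.005]
wrist_force: [0.3, 0.2, -0.6]
grip_width: 0.0493
```

Call:
move_arm(
  rows=[
    [[0,2,0],[0,0,0],1],
    [[0,3,0],[0,0,0],1],
    [[0,3,0],[0,0,0],1],
    [[0,2,0],[0,0,0],1],
    [[0,1,0],[0,0,0],1],
    [[0,0.6,0],[0,0,0],1],
    [[0,0,0],[0,0,0],1],
  ],
)

```text
time: 18.93
tool_pos: [0.5815, 0.0766, 0.0926]
ee_rot: [-1.572, 0.002, 0.001]
wrist_force: [0.4, -0.2, 0.2]
grip_width: 0.0498
```

Call:
move_arm(
  rows=[
    [[0,0,0],[0,0,0],0.25],
    [[0,0,0],[0,0,0],0.25],
    [[0,0,0],[0,0,0],0.25],
    [[0,0,0],[0,0,0],0.25],
    [[0,-2,0],[0,0,0],0.25],
    [[0,-4,0],[0,0,0],0.2],
    [[0,-4,0],[0,0,0],0],
    [[0,-2.5,0],[0,0,0],0],
    [[-0.5,0,3.7],[0,0,0],0],
    [[-0.5,0,3.7],[0,0,0],0],
    [[-0.5,0,3.7],[0,0,0],0],
    [[-0.5,0,3.7],[0,0,0],0],
    [[-0.5,0,3.7],[0,0,0],0],
    [[-0.5,0,3.7],[0,0,0],0],
    [[-0.5,0,3.7],[0,0,0],0],
    [[-0.3,0,3.8],[0,0,0],0],
    [[0,0,0],[0,-6,0],0],
    [[0,0,0],[0,-6,0],0],
    [[0,0,0],[0,-5,0],0],
  ],
)

```text
time: 20.52
tool_pos: [0.5433, 0.3748, 0.2189]
ee_rot: [-1.57, -0.0, 0.304]
wrist_force: [0.2, 0.5, -0.1]
grip_width: 0.0873
```

Run:
```python
from h import *
o=st(); snap('wrist'); pp('wrist','cube_1')
delta([.5435,.374,.06],[-np.pi/2,0,.297])
snap('scene'); pp('scene','lid','cube_1')
```

```text
t 20.52 p [0.5433 0.3748 0.2189] rpy [-1.5705 -0.0004  0.3042] F [ 0.2023  0.5358 -0.1366] M [-0.0068 -0.0268  0.0062] w 0.0873 q [ 0.8485  0.459   0.0681 -0.     -1.1794 -2.1151]
wrist cube_1 [([0.5795, 0.0752, 0.0565], 0.9), ([0.5412, 0.3738, 0.0216], 0.78), ([0.6366, 0.0869, 0.0518], 0.66)]
delta cm [-0.0201 15.9089 -0.0126] rot [-0.0232  0.0557  0.0403]
scene lid [([0.5022, -0.2194, 0.0005], 0.54), ([0.4698, 0.4911, 0.0228], 0.54), ([0.5835, 0.0782, 0.0011], 0.29)]
scene cube_1 [([0.5437, 0.3737, 0.0188], 0.57), ([0.5838, 0.0768, 0.0462], 0.46)]
```

Call:
move_arm(
  rows=[
    [[0,2,0],[0,0,0],0],
    [[0,3.5,0],[0,0,0],0],
    [[0,4,0],[0,0,0],0],
    [[0,3.5,0],[0,0,0],0],
    [[0,2,0],[0,0,0],0],
    [[0,0.9,0],[0,0,0],0],
    [[0,0,0],[0,0,0],1],
    [[0,0,0],[0,0,0],1],
    [[0,0,0],[0,0,0],1],
    [[0,0,0],[0,0,0],1],
    [[0,0,0],[0,0,0],1],
    [[0,0,0],[0,0,0],1],
    [[0,0,0],[0,0,0],1],
    [[0,0,0],[0,0,0],1],
    [[0,-2,0],[0,0,0],1],
    [[0,-3.5,0],[0,6,0],1],
    [[0,-4,0],[0,6,0],1],
    [[0,-3.5,0],[0,5,0],1],
    [[0,-2,0],[0,0,0],1],
  ],
)

```text
time: 22.35
tool_pos: [0.5448, 0.3746, 0.2143]
ee_rot: [-1.567, -0.005, -0.002]
wrist_force: [0.5, 0.9, 0.1]
grip_width: 0.0518
```

Call:
move_arm(
  rows=[
    [[0,0,-3.3],[0,0,0],1],
    [[-0.2,0,-3.7],[0,0,0],1],
    [[-0.2,0,-3.7],[0,0,0],1],
    [[-0.2,0,-3.7],[0,0,0],1],
    [[-0.2,0,-3.7],[0,0,0],1],
    [[-0.3,0,-3.7],[0,0,0],1],
    [[-0.3,0,-3.7],[0,0,0],1],
    [[-0.3,0,-3.7],[0,0,0],1],
    [[0,0,0],[0,0,0],1],
  ],
)

```text
time: 23.1
tool_pos: [0.5249, 0.0766, 0.2092]
ee_rot: [-1.572, 0.003, -0.005]
wrist_force: [0.5, 1.4, -1.4]
grip_width: 0.0515
```

Run:
```python
from h import *
o=st(); delta([.526,.0815,.092],[-np.pi/2,0,0]); im=snap('wrist','f'); pp('wrist','cube_1','pan_rim')
```

```text
t 23.1 p [0.5249 0.0766 0.2092] rpy [-1.5719  0.0029 -0.0045] F [ 0.502   1.4085 -1.3936] M [ 0.0433 -0.026  -0.049 ] w 0.0515 q [ 0.4508  0.253  -0.2703 -0.0003 -1.0505 -2.026 ]
delta cm [ 0.1428 11.7182  0.5004] rot [ 0.0648 -0.2599 -0.1674]
wrist cube_1 [([0.5226, 0.0779, 0.1688], 0.78)]
wrist pan_rim []
```

View pics/f.png

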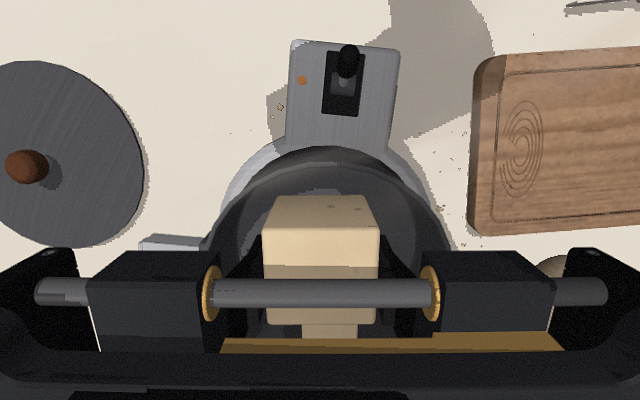

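The held cube at (320,240) is over the pan, clear of the near wall. I'll lower it.

Call:
move_arm(
  rows=[
    [[0.1,2,0.3],[0,0,0],1],
    [[0,3,0],[0,0,0],1],
    [[0,2,0],[0,0,0],1],
    [[0,2,0],[0,0,0],1],
    [[0,1.5,0],[0,0,0],1],
    [[0,1.2,0],[0,0,0],1],
    [[0,0,0],[0,0,0],1],
  ],
)

```text
time: 23.83
tool_pos: [0.5274, 0.0859, 0.0905]
ee_rot: [-1.572, 0.003, 0.003]
wrist_force: [0.3, 0.4, -1.3]
grip_width: 0.0517
```

Call:
move_arm(
  rows=[
    [[0,0,0],[0,0,0],0.25],
    [[0,0,0],[0,0,0],0.25],
    [[0,0,0],[0,0,0],0.25],
    [[0,0,0],[0,0,0],0.25],
    [[0,-2,0],[0,0,0],0.25],
    [[0,-4,0],[0,0,0],0.2],
    [[0,-4,0],[0,0,0],0],
    [[0,-4,0],[0,0,0],0],
    [[-0.3,0,-3.8],[0,0,0],0],
    [[-0.3,0,-3.8],[0,0,0],0],
    [[-0.3,0,-3.8],[0,0,0],0],
    [[-0.3,0,-3.8],[0,0,0],0],
  ],
)

```text
time: 24.83
tool_pos: [0.5157, -0.0686, 0.2338]
ee_rot: [-1.57, -0.002, 0.002]
wrist_force: [0.7, -0.3, 0.4]
grip_width: 0.0866
```

Run:
```python
from h import *
o=st(); im=snap('wrist','g'); pp('wrist','cube_1','lid_knob','lid','button_top','stub_end','warmer')
im=snap('scene'); pp('scene','cube_1','lid_knob','button_top','stub_end','warmer','lid'); cv2.imwrite('pics/g2.png',cv2.resize(im[150:310,200:400],None,fx=3.5,fy=3.5))
```

```text
t 24.83 p [ 0.5157 -0.0686  0.2338] rpy [-1.5703 -0.0023  0.002 ] F [ 0.7034 -0.2849  0.3814] M [-0.0345 -0.0854 -0.0269] w 0.0866 q [ 0.18    0.2117 -0.2599 -0.0001 -1.0968 -1.7487]
wrist cube_1 [([0.5258, 0.0874, 0.0498], 0.65), ([0.5783, 0.0748, 0.0529], 0.6)]
wrist lid_knob [([0.5026, -0.2178, 0.043], 0.56), ([0.523, 0.0854, 0.0506], 0.44)]
wrist lid [([0.5021, -0.2227, 0.0019], 0.78)]
wrist button_top [([0.57, -0.0521, 0.1103], 0.54)]
wrist stub_end [([0.5688, -0.0845, 0.0922], 0.79)]
wrist warmer [([0.5, -0.2177, 0.0429], 0.71), ([0.5878, 0.0815, -0.0005], 0.56)]
scene cube_1 [([0.5809, 0.0833, 0.0483], 0.65), ([0.5794, 0.0754, 0.0476], 0.56), ([0.6371, 0.0835, 0.052], 0.52), ([0.4852, 0.3838, -0.0006], 0.2)]
scene lid_knob [([0.5014, -0.222, 0.0431], 0.85)]
scene button_top []
scene stub_end [([0.5665, -0.0882, 0.0907], 0.81)]
scene warmer [([0.5835, 0.0833, -0.0028], 0.82)]
scene lid [([0.5051, -0.2182, 0.0021], 0.84), ([0.5805, 0.0798, 0.0465], 0.23)]
```

View pics/g2.png

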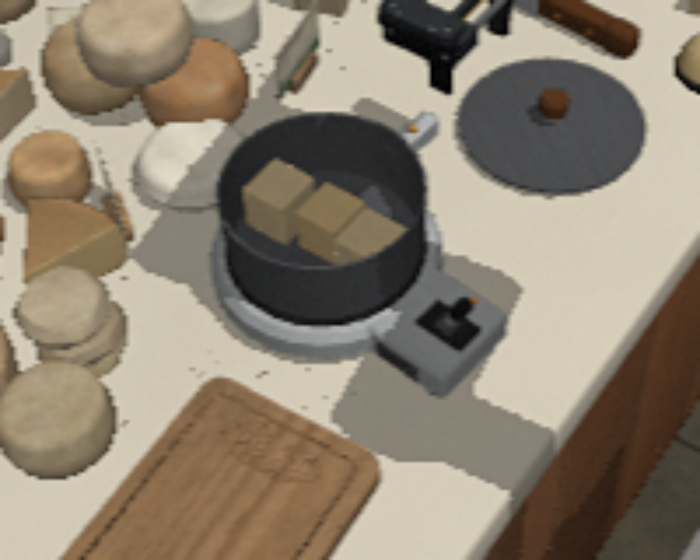

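All three cubes stand flat on the pan's floor at (275,200), (330,215) and (368,235), and the board is empty. Next I'll fetch the lid.

Call:
move_arm(
  rows=[
    [[-0.3,0,-3.8],[0,0,0],0],
    [[-0.3,0,-3.8],[0,0,0],0],
    [[-0.3,0,-3.8],[0,0,0],0.2],
    [[-0.4,0,-3.7],[0,0,0],0.2],
    [[0,3.5,0],[0,0,0],0.2],
    [[0,4,0],[0,0,0],0.2],
    [[0,4,0],[0,0,0],0.2],
    [[0,4,0],[0,0,0],0.2],
    [[0,2.4,0],[0,0,0],0.2],
    [[0,1.4,0],[0,0,0],0.2],
    [[0,0,0],[0,0,0],1],
    [[0,0,0],[0,0,0],1],
    [[0,0,0],[0,0,0],1],
    [[0,0,0],[0,0,0],1],
    [[0,0,0],[0,0,0],1],
    [[0,0,0],[0,0,0],1],
    [[0,0,0],[0,0,0],1],
    [[0,0,0],[0,0,0],1],
    [[0,0,0],[0,0,0],1],
  ],
)

```text
time: 27.12
tool_pos: [0.5034, -0.2185, 0.0397]
ee_rot: [-1.571, -0.0, 0.001]
wrist_force: [-0.0, -0.7, -0.5]
grip_width: 0.0325
```

Call:
move_arm(
  rows=[
    [[0,-1,0],[0,0,0],1],
    [[0,-2,0],[0,0,0],1],
    [[0,-3,0],[0,0,0],1],
    [[0,-4,0],[0,0,0],1],
    [[0,-4,0],[0,0,0],1],
    [[0,-3,0],[0,0,0],1],
    [[0,0,0],[0,0,0],1],
    [[0,0,0],[0,0,0],1],
  ],
)

```text
time: 27.78
tool_pos: [0.5032, -0.2178, 0.2109]
ee_rot: [-1.57, -0.003, 0.0]
wrist_force: [-0.9, -0.2, -6.1]
grip_width: 0.0327
```

Run:
```python
from h import *
o=st(); im=snap('scene'); pp('scene','lid','lid_knob'); snap('top'); pp('top','lid','lid_knob')
delta([.5805,.0815,.21],[-np.pi/2,0,0])
```

```text
t 27.78 p [ 0.5032 -0.2178  0.2109] rpy [-1.5698 -0.003   0.0004] F [-0.93   -0.2181 -6.1111] M [-0.0006  0.2341  0.0121] w 0.0327 q [-0.1135  0.2787 -0.2293 -0.0015 -1.0599 -1.4561]
scene lid [([0.5044, -0.2161, 0.172], 0.75), ([0.4087, 0.0976, 0.0941], 0.59)]
scene lid_knob [([0.5017, -0.2218, 0.2135], 0.61)]
top lid [([0.5015, -0.2176, 0.169], 0.59), ([0.5804, 0.0775, 0.0547], 0.59)]
top lid_knob [([0.5001, -0.2163, 0.2091], 0.74), ([0.6338, 0.0866, 0.0504], 0.65), ([0.5842, 0.0837, 0.0511], 0.17)]
delta cm [ 7.8447 -0.2588 29.9518] rot [-0.0509  0.0421 -0.2455]
```

Call:
move_arm(
  rows=[
    [[0.6,0,2.3],[0,0,0],1],
    [[0.9,0,3.5],[0,0,0],1],
    [[0.9,0,3.5],[0,0,0],1],
    [[0.9,0,3.5],[0,0,0],1],
    [[0.9,0,3.5],[0,0,0],1],
    [[0.9,0,3.5],[0,0,0],1],
    [[0.9,0,3.4],[0,0,0],1],
    [[0.9,0,3.4],[0,0,0],1],
    [[0.9,0,3.3],[0,0,0],1],
    [[0,0,0],[0,0,0],1],
    [[0,0,0],[0,0,0],1],
    [[0,0,0],[0,0,0],1],
  ],
)

```text
time: 29.08
tool_pos: [0.5803, 0.0807, 0.2082]
ee_rot: [-1.572, 0.003, 0.001]
wrist_force: [0.4, -0.6, -5.4]
grip_width: 0.0325
```

Run:
```python
from h import *
o=st(); delta([.581,.081,.163],[-np.pi/2,0,0]); snap('scene'); pp('scene','lid','lid_knob')
```

```text
t 29.08 p [0.5803 0.0807 0.2082] rpy [-1.572   0.003   0.0014] F [ 0.3989 -0.6398 -5.389 ] M [-0.0487  0.0395 -0.0136] w 0.0325 q [ 0.4144  0.3456 -0.1389 -0.0002 -1.0896 -1.9837]
delta cm [0.0834 4.518  0.035 ] rot [ 0.0668  0.0805 -0.1713]
scene lid [([0.5805, 0.0823, 0.1681], 0.68)]
scene lid_knob [([0.5775, 0.0802, 0.209], 0.81)]
```

Call:
move_arm(
  rows=[
    [[0,1.5,0],[0,0,0],1],
    [[0,1.5,0],[0,0,0],1],
    [[0,0.8,0],[0,0,0],1],
    [[0,0.4,0],[0,0,0],1],
    [[0,0.3,0],[0,0,0],1],
    [[0,0,0],[0,0,0],1],
  ],
)

```text
time: 29.73
tool_pos: [0.5811, 0.0804, 0.1645]
ee_rot: [-1.571, 0.0, 0.001]
wrist_force: [0.3, -0.5, -5.0]
grip_width: 0.0329
```

Call:
move_arm(
  rows=[
    [[0,0.3,0],[0,0,0],1],
    [[0,0,0],[0,0,0],1],
    [[0,0,0],[0,0,0],0.3],
    [[0,0,0],[0,0,0],0.3],
    [[0,0,0],[0,0,0],0.3],
    [[0,0,0],[0,0,0],0.3],
    [[0,0,0],[0,0,0],0.3],
    [[0,-2,0],[0,0,0],0.3],
    [[0,-4,0],[0,0,0],0],
    [[0,-4,0],[0,0,0],0],
    [[0,0,-4],[0,0,0],0],
    [[0,0,-4],[0,0,0],0],
    [[0,0,-4],[0,0,0],0],
    [[0,0,-4],[0,0,0],0],
    [[0,0,-4],[0,0,0],0],
    [[0,0,-4],[0,0,0],0],
    [[0,0,-4],[0,0,0],0],
    [[0,0,-4],[0,0,0],0],
    [[0,0,0],[0,0,0],0],
  ],
)

```text
time: 31.32
tool_pos: [0.5806, -0.2454, 0.2614]
ee_rot: [-1.573, 0.0, -0.005]
wrist_force: [1.7, 0.7, -0.3]
grip_width: 0.0871
```

Run:
```python
from h import *
o=st(); im=snap('wrist','i'); pp('wrist','pan_handle','handle_mouth','handle_hole','button_top','stub_end')
im=snap('scene'); pp('scene','lid','lid_knob','pan_handle','handle_mouth','handle_hole','stub_end','button_top')
im=snap('top'); pp('top','lid','lid_knob','pan_handle','handle_mouth','handle_hole','stub_end','button_top')
```

```text
t 31.32 p [ 0.5806 -0.2454  0.2614] rpy [-1.5725  0.0001 -0.0055] F [ 1.6668  0.7407 -0.3191] M [ 0.081  -0.0516 -0.0374] w 0.0871 q [-0.1427  0.3815  0.0523  0.0018 -1.2415 -1.4342]
wrist pan_handle [([0.5806, -0.382, -0.0004], 0.84), ([0.4198, -0.5138, -0.0014], 0.34), ([0.6632, -0.3907, 0.034], 0.18)]
wrist handle_mouth [([0.6807, -0.3917, 0.0191], 0.83), ([0.5733, -0.0257, 0.0891], 0.27)]
wrist handle_hole [([0.662, -0.3905, 0.0316], 0.73)]
wrist button_top [([0.5698, -0.0511, 0.108], 0.46)]
wrist stub_end [([0.5658, -0.0841, 0.0902], 0.62)]
scene lid [([0.582, 0.0805, 0.1231], 0.65)]
scene lid_knob [([0.5811, 0.0775, 0.1656], 0.64)]
scene pan_handle [([0.5831, -0.3813, -0.0018], 0.83), ([0.5794, 0.0784, 0.1623], 0.74), ([0.4737, 0.4875, 0.0232], 0.66)]
scene handle_mouth [([0.6834, -0.3892, 0.0168], 0.79)]
scene handle_hole [([0.6597, -0.39, 0.0343], 0.93)]
scene stub_end [([0.5701, -0.0867, 0.0878], 0.76), ([0.5768, -0.0304, 0.098], 0.25)]
scene button_top []
top lid [([0.581, 0.076, 0.1232], 0.83)]
top lid_knob [([0.5786, 0.0797, 0.1618], 0.82), ([0.4818, 0.3913, -0.0016], 0.65), ([0.5811, -0.3832, -0.0009], 0.32)]
top pan_handle [([0.5819, -0.3852, 0.0041], 0.56), ([0.5794, 0.083, 0.1644], 0.23)]
top handle_mouth []
top handle_hole []
top stub_end [([0.5658, -0.0831, 0.0998], 0.85)]
top button_top []
```

View pics/i.png

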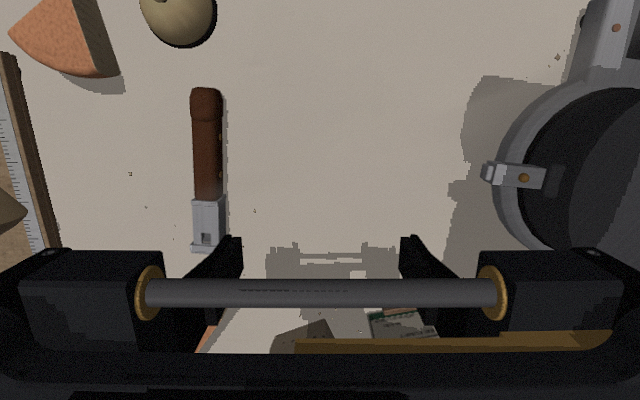

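The lid is seated. The handle at (207,170) lies along x and the stub with its button is at (517,176). I'll grip the handle at mid-length.

Call:
move_arm(
  rows=[
    [[0.1,2,-3.4],[0,0,0],0.2],
    [[0,2,-3.4],[0,0,0],0.2],
    [[0,2,-3.5],[0,0,0],0.2],
    [[0,2,-3.4],[0,4,0],0.2],
    [[0,3.5,0],[0,0,0],0.2],
    [[0,3.5,0],[0,0,0],0.2],
    [[0,3.5,0],[0,0,0],0.2],
    [[0,2.5,0],[0,0,0],0.2],
    [[0,1.5,0],[0,0,0],0.2],
    [[0,1,0],[0,0,0],0.2],
    [[0,0,0],[0,0,0],0.2],
  ],
)

```text
time: 33.33
tool_pos: [0.581, -0.3757, 0.0238]
ee_rot: [-1.569, 0.005, -0.069]
wrist_force: [-1.0, 0.2, -0.4]
grip_width: 0.0695
```

Run:
```python
from h import *
o=st(); delta([.582,-.3823,.025],[-np.pi/2,0,-.0735])
snap('wrist'); pp('wrist','pan_handle','handle_mouth','handle_hole')
```

```text
t 33.33 p [ 0.581  -0.3757  0.0238] rpy [-1.5692  0.0045 -0.0693] F [-0.9579  0.168  -0.3612] M [ 0.006   0.034  -0.0504] w 0.0695 q [-0.3411  0.6955 -0.0401 -0.0005 -0.84   -1.2987]
delta cm [ 0.1399 -0.1254 -0.6498] rot [-0.0933  0.2406 -0.2602]
wrist pan_handle [([0.5826, -0.3788, -0.0003], 0.6)]
wrist handle_mouth []
wrist handle_hole []
```

Call:
move_arm(
  rows=[
    [[0.1,0,-0.5],[0,0,0],0.2],
    [[0,0,0],[0,0,0],1],
    [[0,0,0],[0,0,0],1],
    [[0,0,0],[0,0,0],1],
    [[0,0,0],[0,0,0],1],
    [[0,0,0],[0,0,0],1],
    [[0,0,0],[0,0,0],1],
    [[0,0,0],[0,0,0],1],
    [[0,0,0],[0,0,0],1],
    [[0,0,0],[0,0,0],1],
    [[0,-2,0],[0,0,0],1],
    [[0,-3,0],[0,0,0],1],
    [[0,-4,0],[0,0,0],1],
    [[0,-3,0],[0,0,0],1],
    [[0,-2,0],[0,0,0],1],
    [[0,0,0],[0,-7,0],1],
    [[0,0,0],[0,-7,0],1],
    [[0,0,0],[0,-7,0],1],
  ],
)

```text
time: 35.03
tool_pos: [0.5826, -0.3807, 0.1662]
ee_rot: [-1.569, 0.0, 0.303]
wrist_force: [0.2, -0.1, -3.2]
grip_width: 0.0296
```

Call:
move_arm(
  rows=[
    [[0,0,0],[0,-7,0],1],
    [[0,0,0],[0,-7,0],1],
    [[0,0,0],[0,-7,0],1],
    [[0,0,0],[0,-7,0],1],
    [[0,0,0],[0,-7,0],1],
    [[0,0,0],[0,-7,0],1],
    [[0,0,0],[0,-7,0],1],
    [[0,0,0],[0,-7,0],1],
    [[0,0,0],[0,-7,0],1],
    [[0,0,0],[0,-5.6,0],1],
    [[3,0,0],[0,0,0],1],
    [[3,0,0],[0,0,0],1],
    [[3,0,0],[0,0,0],1],
    [[3,0,0.5],[0,0,0],1],
    [[2,0,0.5],[0,0,0],1],
    [[0,0,0],[0,0,0],1],
    [[0,0,0],[0,0,0],1],
  ],
)

```text
time: 36.45
tool_pos: [0.5832, -0.2395, 0.1661]
ee_rot: [-1.569, -0.001, 1.497]
wrist_force: [0.8, -0.6, -2.8]
grip_width: 0.0297
```

Run:
```python
from h import *
o=st(); delta([.5557,-.2344,.096],[-np.pi/2,0,1.491])
for c in('wrist','scene','top'):
  im=snap(c,'j'+c); pp(c,'handle_mouth','handle_hole','pan_handle','button_top','stub_end','lid')
```

```text
t 36.45 p [ 0.5832 -0.2395  0.1661] rpy [-1.5694 -0.0005  1.4969] F [ 0.7532 -0.5888 -2.8363] M [ 0.0359  0.0785 -0.0207] w 0.0297 q [-0.1337  0.4533 -0.081  -0.0005 -1.038   0.0601]
delta cm [0.3055 7.0165 2.7745] rot [-0.0803  0.3407  0.0312]
wrist handle_mouth []
wrist handle_hole []
wrist pan_handle [([0.5827, -0.2387, 0.1397], 0.59)]
wrist button_top []
wrist stub_end []
wrist lid []
scene handle_mouth [([0.592, -0.1392, 0.158], 0.68)]
scene handle_hole [([0.5906, -0.1625, 0.1767], 0.6)]
scene pan_handle [([0.5854, -0.2393, 0.1423], 0.78)]
scene button_top [([0.4758, 0.4898, 0.0239], 0.65), ([0.5876, -0.1637, 0.1753], 0.29)]
scene stub_end [([0.5674, -0.0827, 0.0873], 0.64)]
scene lid [([0.582, 0.0832, 0.1198], 0.72)]
top handle_mouth [([0.5906, -0.1384, 0.1605], 0.64)]
top handle_hole [([0.5877, -0.1637, 0.1789], 0.65)]
top pan_handle [([0.5839, -0.2413, 0.1404], 0.42)]
top button_top [([0.4196, -0.5173, -0.0015], 0.51)]
top stub_end [([0.5663, -0.0866, 0.0988], 0.82)]
top lid [([0.5824, 0.074, 0.1244], 0.66), ([0.5911, -0.1608, 0.1788], 0.24)]
```

View pics/jwrist.png

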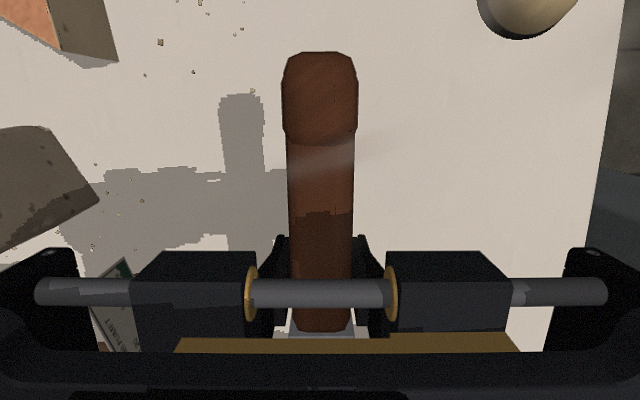

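Call:
move_arm(
  rows=[
    [[0,1,1.4],[0,0.3,0],1],
    [[0,1.5,1.4],[0,0,0],1],
    [[0,2,0],[0,0,0],1],
    [[0,1.5,0],[0,0,0],1],
    [[0,1,0],[0,0,0],1],
    [[1,0,0],[0,0,0],1],
    [[1.5,0,0],[0,0,0],1],
    [[1,0,0],[0,0,0],1],
    [[0,0,0],[0,0,0],1],
    [[0,0,0],[0,0,0],1],
  ],
)

```text
time: 38.33
tool_pos: [0.5595, -0.2031, 0.0975]
ee_rot: [-1.572, 0.0, 1.492]
wrist_force: [-0.3, -0.3, -2.0]
grip_width: 0.0296
```

Run:
```python
from h import *
o=st(); delta([.5637,-.1284,.096],[-np.pi/2,0,1.491])
im=snap('scene'); pp('scene','handle_mouth','handle_hole','stub_end','pan_handle'); cv2.imwrite('pics/k.png',cv2.resize(im[130:260,260:420],None,fx=5,fy=4.6))
snap('top'); pp('top','handle_mouth','handle_hole','stub_end','button_top')
```

```text
t 38.33 p [ 0.5595 -0.2031  0.0975] rpy [-1.5724  0.0002  1.4916] F [-0.2996 -0.2929 -2.0144] M [0.0529 0.1357 0.0381] w 0.0296 q [-0.0762  0.4712 -0.2516  0.0003 -0.8463 -0.0032]
delta cm [7.4776 0.1459 0.168 ] rot [ 0.0945  0.0319 -0.0139]
scene handle_mouth [([0.5696, -0.1012, 0.0882], 0.7)]
scene handle_hole [([0.5653, -0.1244, 0.1038], 0.51)]
scene stub_end [([0.5703, -0.0856, 0.0915], 0.95)]
scene pan_handle [([0.5631, -0.2008, 0.0736], 0.58), ([0.5712, -0.098, 0.0879], 0.29)]
top handle_mouth []
top handle_hole []
top stub_end []
top button_top [([0.4846, 0.3904, 0.0002], 0.42)]
```

View pics/k.png

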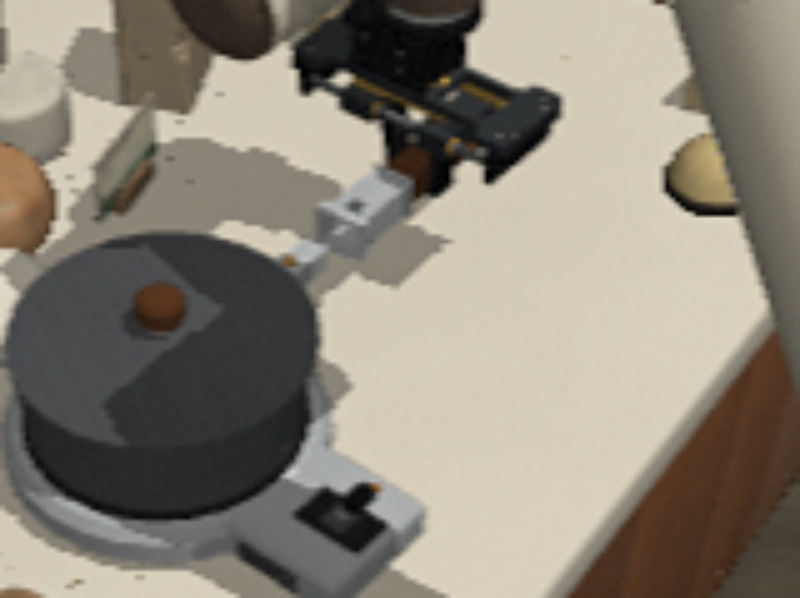

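The mouth at (335,225) is in line with the stub at (305,258), and the gap is about 16 mm. I'll start inserting.

Call:
move_arm(
  rows=[
    [[0.7,0.05,0],[0,0,0],1],
    [[0.7,0,0],[0,0,0],1],
    [[0.6,0,0],[0,0,0],1],
    [[0.5,0,0],[0,0,0],1],
    [[0.5,0,0],[0,0,0],1],
    [[0,0,0],[0,0,0],1],
  ],
)

```text
time: 39.33
tool_pos: [0.5612, -0.1728, 0.0961]
ee_rot: [-1.571, -0.0, 1.491]
wrist_force: [0.4, 0.5, -3.0]
grip_width: 0.0299
```

Call:
move_arm(
  rows=[
    [[0.5,0,0],[0,0,0],1],
    [[0.5,0,0],[0,0,0],1],
    [[0.5,0,0],[0,0,0],1],
    [[0,0,0],[0,0,0],1],
  ],
)

```text
time: 39.67
tool_pos: [0.5627, -0.1581, 0.0965]
ee_rot: [-1.572, -0.0, 1.49]
wrist_force: [-0.0, 0.9, 0.5]
grip_width: 0.0299
```

Call:
move_arm(
  rows=[
    [[0.4,0,0],[0,0,0],1],
    [[0.4,0,0],[0,0,0],1],
    [[0.4,0,0],[0,0,0],1],
    [[0.4,0,0],[0,0,0],1],
    [[0.4,0,0],[0,0,0],1],
    [[0,0,0],[0,0,0],1],
  ],
)

```text
time: 40.17
tool_pos: [0.564, -0.138, 0.096]
ee_rot: [-1.571, -0.001, 1.49]
wrist_force: [0.3, 1.3, -0.4]
grip_width: 0.0293
```

Call:
move_arm(
  rows=[
    [[0.3,0,0],[0,0,0],1],
    [[0.3,0,0],[0,0,0],1],
    [[0.3,0,0],[0,0,0],1],
    [[0,0,0],[0,0,0],1],
  ],
)

```text
time: 40.5
tool_pos: [0.5642, -0.1294, 0.0955]
ee_rot: [-1.57, -0.0, 1.49]
wrist_force: [-0.3, 1.0, -2.2]
grip_width: 0.0297
```

Run:
```python
from h import *
o=st()
im=snap('scene'); pp('scene','handle_mouth','handle_hole','pan_handle','button_top'); cv2.imwrite('pics/l.png',cv2.resize(im[130:230,280:400],None,fx=6,fy=6,interpolation=2))
snap('top'); pp('top','handle_mouth','handle_hole','pan_handle')
```

```text
t 40.5 p [ 0.5642 -0.1294  0.0955] rpy [-1.5696 -0.0002  1.4902] F [-0.3096  0.9794 -2.2443] M [ 0.0965  0.1206 -0.0289] w 0.0297 q [ 0.0541  0.4517 -0.2927 -0.0005 -0.8276 -0.1343]
scene handle_mouth [([0.5733, -0.0246, 0.0924], 0.5)]
scene handle_hole [([0.569, -0.0493, 0.1063], 0.77)]
scene pan_handle [([0.5662, -0.125, 0.072], 0.77)]
scene button_top [([0.4728, 0.4892, 0.0222], 0.26)]
top handle_mouth [([0.4729, 0.4905, 0.025], 0.31)]
top handle_hole []
top pan_handle []
```

View pics/l.png

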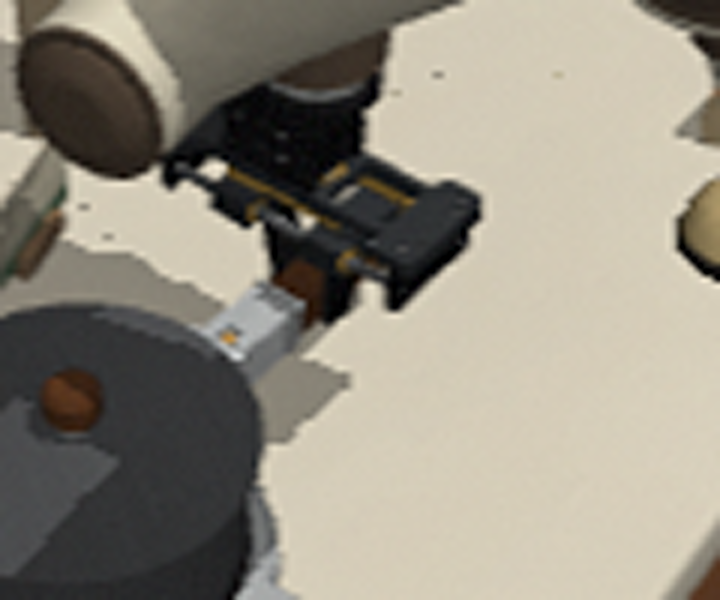

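The brass button shows through the hole at (230,337). I'll push a few mm more to confirm it is home.

Call:
move_arm(
  rows=[
    [[0.2,0,0],[0,0,0],1],
    [[0.15,0,0],[0,0,0],1],
    [[0,0,0],[0,0,0],1],
  ],
)

```text
time: 41.2
tool_pos: [0.5645, -0.127, 0.0957]
ee_rot: [-1.57, 0.001, 1.49]
wrist_force: [0.6, -4.0, -4.6]
grip_width: 0.0299
```

Call:
move_arm(
  rows=[
    [[-0.3,0,0],[0,0,0],1],
    [[0,0,0],[0,0,0],0.4],
    [[0,0,0],[0,0,0],0.4],
    [[0,0,0],[0,0,0],0.4],
    [[0,0,0],[0,0,0],0.3],
    [[0,0,0],[0,0,0],0.3],
    [[0,-2,0],[0,0,0],0.3],
    [[0,-4,0],[0,0,0],0.3],
    [[0,-4,0],[0,0,0],1],
    [[-3,-3,0],[0,6.9,0],1],
    [[0,0,0],[0,6.9,0],1],
    [[0,0,0],[0,6.9,0],1],
    [[0,0,0],[0,6.9,0],1],
    [[0,0,0],[0,6.9,0],1],
    [[0,0,0],[0,6.9,0],1],
    [[0,0,0],[0,6.9,0],1],
    [[0,0,0],[0,6.9,0],1],
    [[0,0,0],[0,6.9,0],1],
    [[0,0,0],[0,6.9,0],1],
    [[0,0,0],[0,6.9,0],1],
  ],
)

```text
time: 42.87
tool_pos: [0.5623, -0.1589, 0.2256]
ee_rot: [-1.571, -0.0, 0.159]
wrist_force: [0.6, -0.3, 0.7]
grip_width: 0.0011
```

Call:
move_arm(
  rows=[
    [[0,0,0],[0,7,0],1],
    [[0,0,0],[0,7,0],1],
    [[0,0,0],[0,0,0],1],
  ],
)

```text
time: 43.12
tool_pos: [0.5623, -0.1589, 0.2256]
ee_rot: [-1.571, -0.0, -0.081]
wrist_force: [0.5, 1.0, 0.6]
grip_width: 0.0003
```

Run:
```python
from h import *
o=st(); delta([.362,.0985,.2],[-np.pi/2,0,-.08])
im=snap('wrist'); pp('wrist','handle_hole','handle_mouth','pan_handle','button_top','lid','switch_tip')
a=cv2.resize(im[60:300,330:640],(620,480))
s=snap('scene'); pp('scene','handle_hole','pan_handle','lid','lid_knob','switch_tip','button_top')
cv2.imwrite('pics/n.png',np.hstack([cv2.resize(s[150:270,250:370],(480,480)),a])[:,:].copy())
n=cv2.imread('pics/n.png'); cv2.imwrite('pics/n.png',cv2.resize(n,(800,349)))
```

```text
t 43.12 p [ 0.5623 -0.1589  0.2256] rpy [-1.5707 -0.0002 -0.0813] F [0.4842 1.0081 0.5998] M [-0.0556  0.009   0.0141] w 0.0003 q [ 0.0016  0.3273 -0.1199 -0.0001 -1.1234 -1.6537]
delta cm [-22.0496   2.562   24.0243] rot [-0.0077 -0.0744  0.014 ]
wrist handle_hole [([0.5717, -0.0513, 0.1045], 0.77)]
wrist handle_mouth [([0.5735, -0.0288, 0.0965], 0.82)]
wrist pan_handle [([0.5635, -0.1273, 0.0655], 0.85)]
wrist button_top [([0.5668, -0.0499, 0.1063], 0.58)]
wrist lid [([0.5817, 0.0788, 0.1232], 0.67)]
wrist switch_tip []
scene handle_hole [([0.5733, -0.0508, 0.1075], 0.95)]
scene pan_handle [([0.5681, -0.1258, 0.0664], 0.65)]
scene lid [([0.5815, 0.0812, 0.1258], 0.85)]
scene lid_knob [([0.5771, 0.0794, 0.1592], 0.68)]
scene switch_tip [([0.4095, 0.0994, 0.0953], 0.56)]
scene button_top []
```

View pics/n.png

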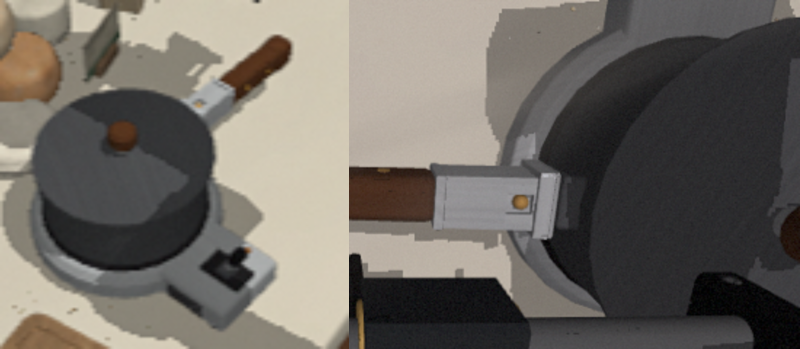

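The brass button sits through the hole at (521,202) with the mouth against the shoulder, and the lid is level. Now the switch.

Call:
move_arm(
  rows=[
    [[-2.4,0,2.6],[0,0,0],1],
    [[-2.4,0,2.6],[0,0,0],1],
    [[-2.4,0,2.7],[0,0,0],1],
    [[-2.4,0,2.7],[0,0,0],1],
    [[-2.4,0,2.7],[0,0,0],1],
    [[-2.5,0,2.7],[0,0,0],1],
    [[-2.5,0,2.7],[0,0,0],1],
    [[-2.5,0,2.7],[0,0,0],1],
    [[-2.5,0,2.6],[0,0,0],1],
    [[0,3,0],[0,0,0],1],
    [[0,3,0],[0,0,0],1],
    [[0,3,0],[0,0,0],1],
    [[0,2.5,0],[0,0,0],1],
    [[0,1.6,0],[0,0,0],1],
    [[0,0,0],[0,0,0],1],
  ],
)

```text
time: 45.07
tool_pos: [0.3601, 0.0964, 0.092]
ee_rot: [-1.576, 0.005, -0.08]
wrist_force: [-0.8, -0.4, 0.3]
grip_width: 0.0002
```

Run:
```python
from h import *
o=st(); im=snap('scene'); pp('scene','switch_tip','lid'); delta([.43,.094,.094],[-np.pi/2,0,-.08])
```

```text
t 45.07 p [0.3601 0.0964 0.092 ] rpy [-1.5756  0.0055 -0.0796] F [-0.8123 -0.4243  0.2819] M [-0.0075 -0.0129  0.0262] w 0.0002 q [ 0.7043  0.1565 -0.7771 -0.0008 -0.6444 -2.354 ]
scene switch_tip []
scene lid [([0.5774, 0.0831, 0.1229], 0.85)]
delta cm [6.737  0.1477 0.1109] rot [-0.0511  0.0662  0.0815]
```

Call:
move_arm(
  rows=[
    [[1,0,0.3],[0,0,0],1],
    [[1.5,0,0],[0,0,0],1],
    [[1,0,0],[0,0,0],1],
    [[0.7,0,0],[0,0,0],1],
    [[0.7,0,0],[0,0,0],1],
    [[0.6,0,0],[0,0,0],1],
    [[0.6,0,0],[0,0,0],1],
    [[0.6,0,0],[0,0,0],1],
    [[0,0,0],[0,0,0],1],
  ],
)

```text
time: 45.97
tool_pos: [0.4258, 0.0946, 0.0937]
ee_rot: [-1.573, 0.008, -0.082]
wrist_force: [-12.9, 6.6, 8.5]
grip_width: 0.0004
```

Call:
move_arm(
  rows=[
    [[-1,0,0],[0,0,0],1],
    [[-2,0,0],[0,0,0],1],
    [[-3,0,0],[0,0,0],1],
    [[0,-4,0],[0,0,0],1],
    [[0,-4,0],[0,0,0],1],
    [[0,-4,0],[0,0,0],1],
    [[0,-2,-4],[0,0,0],1],
    [[0,0,-4],[0,0,0],1],
    [[0,0,-4],[0,0,0],1],
    [[0,0,-4],[0,0,0],1],
    [[0,0,0],[0,0,0],1],
  ],
)

```text
time: 46.88
tool_pos: [0.3554, -0.0617, 0.2334]
ee_rot: [-1.572, -0.001, -0.088]
wrist_force: [-0.1, 0.9, -0.0]
grip_width: 0.0001
```

Run:
```python
from h import *
o=st(); im=snap('scene'); pp('scene','switch_tip','lid','lid_knob','handle_hole','pan_handle','goat_brick'); b=snap('wrist'); pp('wrist','switch_tip','lid','handle_hole')
cv2.imwrite('pics/q.png',np.hstack([cv2.resize(im[150:270,250:370],(400,400)),cv2.resize(b,(400,250))if 0 else cv2.copyMakeBorder(cv2.resize(b,(400,250)),0,150,0,0,0)]))
c,u=np.array([.5805,.081]),np.array([.997,-.08])
for a in(-.5,0,.35,.5): print(a,c+u*(-.155+.045*np.sin(a)),.051+.045*np.cos(a))
```

```text
t 46.88 p [ 0.3554 -0.0617  0.2334] rpy [-1.5716 -0.0011 -0.088 ] F [-0.0925  0.9486 -0.0001] M [ 0.0341 -0.0108  0.0061] w 0.0001 q [ 0.288  -0.083  -0.5848  0.0013 -1.0682 -1.9473]
scene switch_tip [([0.4494, 0.0962, 0.0931], 0.41), ([0.5643, -0.1258, 0.0651], 0.19)]
scene lid [([0.5813, 0.0821, 0.1226], 0.87)]
scene lid_knob [([0.5771, 0.0799, 0.1634], 0.75)]
scene handle_hole [([0.5686, -0.0486, 0.1109], 0.77)]
scene pan_handle [([0.5656, -0.1252, 0.067], 0.84)]
scene goat_brick [([0.4715, 0.4886, 0.0239], 0.84)]
wrist switch_tip [([0.4514, 0.0942, 0.0908], 0.66)]
wrist lid []
wrist handle_hole []
-0.5 [0.4045 0.0951] 0.09049121528506676
0 [0.426  0.0934] 0.096
0.35 [0.4413 0.0922] 0.09327177207813205
0.5 [0.4475 0.0917] 0.09049121528506676
```

View pics/q.png

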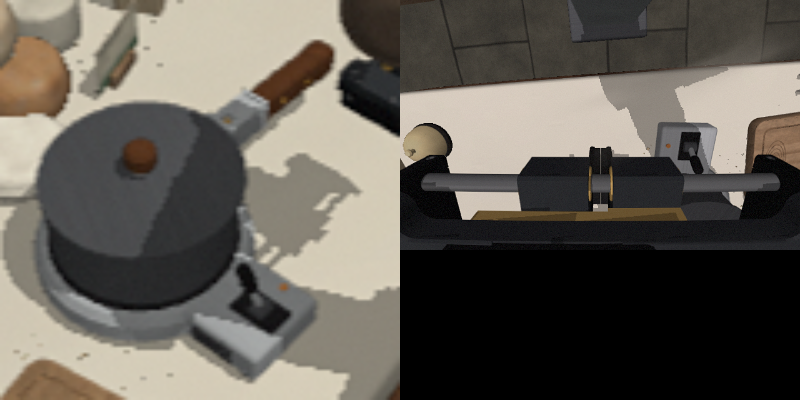

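The switch leans to the pan at (250,280). Its tip moved 41 mm against about 43 for full travel, and the push ended on the stop. The lid and handle are unchanged, so I'll hand in.

Run:
```python
from h import *
print(m.finish_job()); st()
```

```text
the job is handed in; nothing more can be done
None
the job is handed in; nothing more can be done
```

I did all the steps in order and handed the job in at about 47 s on the robot's clock. No verdict is reported, so this rests on my own checks.

- **Lid:** I set it flat on the counter, then put it back on the pan. It was last seen level, with its origin about 123 mm high (122 expected) and within about 3 mm of the pan's centre.
- **Cubes:** There were three. All stood flat in the pan when last seen, just before the lid went on.
- **Handle:** I slid it on until it met the shoulder, and the brass button shows through the hole. The push force I saw over the button was lower than the 6 to 10 N stated, but I only read it at the end of each move. I did not do a pull test.
- **Switch:** I pushed it to its end stop with about 13 N. The tip moved 41 mm, which I read as about 0.95 rad against the 0.85 needed.
- **Other cheeses:** The goat brick is where it started. I never went near the pink wedge and did not measure it again at the end.

Two things went wrong on the way:
- **First knob grasp:** it closed on nothing because I lifted too early, so I repeated it.
- **Setting the lid down:** the lid had slipped about 10 mm in the grip, so I pressed it onto the counter with about 27 N before letting go.

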